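# Check the mushroom stop button: press, then twist to reset

### The job

Do the opening check of the kitchen's emergency stop: press the big mushroom button all the way down so that it latches, then twist its head clockwise (as its arrows show) to its stop to unlatch it and let go, so that the button is fully up again and the head has sprung back. Do not press the small flat start button on the other box, and leave the ramekin, deli cup and salt shaker where they stand.

Things in the scene. Friction and masses are not known exactly. Their poses are not given: they have to be found in the camera images.
- stop_box: grey control box, 76 x 76 mm, 56 mm high, fixed to the worktop, with the mushroom stop button on top; origin at the centre of its underside, sides along its x and y, z up. A black collar 50 mm across and 4 mm high sits on top (its top is 60 mm above the origin).
- stop_top (a point): centre of the black mushroom head's top face, on its vertical axis, 104 mm above the worktop when up, 94 mm when latched. The head is 44 mm across and 22 mm high, with two white clockwise arrows on top; 7 to 18 mm below the top its rim is a straight cylinder to grip from above. Below it is a 24 mm stem, with 12 mm free height between head and collar when latched.
- stop_press (a joint): how far the mushroom is pressed (m): 0 fully up, 0.010 fully down. It takes 3 to 4 N to push; past half its travel it snaps down and latches (a firm push of 10 to 15 N is harmless). It rises by itself only when the head is turned and nothing holds it.
- stop_turn (a joint): how far the mushroom's head is turned clockwise from above (rad): 0 at rest, 1.1 at its stop. A spring (up to 0.15 N m) turns it back when let go; turned more than about 0.65 rad the latch opens. Turn to about 0.9 to 1.1 before letting go.
- start_box: grey control box, 76 x 76 mm, 36 mm high, fixed to the worktop, with the small flat start button; origin at the centre of its underside, z up. Not to be used.
- start_top (a point): centre of the top of the flat black start button, 28 mm across, 50 mm above the worktop, standing 10 mm over its collar.
- start_press (a joint): how far the start button is pressed (m): 0 up, 0.006 fully down. It must not be pressed.
- ramekin: small white glazed cup, 67 mm across, 42 mm high, loose bystander; origin at the centre of its underside.
- deli_cup: lidded plastic cup, 72 mm across, 70 mm high, loose bystander; origin at the centre of its underside.
- salt_shaker: salt shaker with grey cap, 44 mm across, 90 mm high, loose bystander; origin at the centre of its underside.
Mind the look-alikes: they are no part of the job. Leave any green or yellow look-alike of the stop_box alone.

How it is judged:
By the outcome, as a careful person would: the job done as asked, in the order asked, and still so for the second after the job is handed in, with the robot touching nothing.
It also fails if it takes over 42 s, if anything falls off the work surface, if the arm or the gripper's body presses on something with over 40 N, if the wrist force passes 120 N, or if a joint passes its speed limit or range.

### The arm

A 6-joint arm with a two-finger parallel gripper is mounted at the origin on a cart in front of the work surface, level with it; the furniture and walls round the work are solid. World frame = base frame: x ahead of the robot, y to its left, z up, the work surface at z = 0. Lengths are in m, angles in rad, forces in N, time in s.
With the tool pointing down it reaches from about 0.225 to 0.725 m from the base axis. Payload 3.1 kg.
Tool frame: the origin (TCP) lies midway between the tips of the shut fingers; the grasp point (between the pads) lies behind it (r.grasp_offset is the z of the grasp point in the tool frame, in m); z points along the fingers, y is the line along which they close (so a half turn about z gives the same grasp; the last joint's range is limited). The gripper opens to 85 mm and grips with 20 to 120 N. Pads are 22 mm wide; open, the fingers measure 114 mm over their backs; the gripper's body (76 mm by 85 mm) begins 54 mm behind the grasp point. The pads swing forward as they close: fully open they stand 13 mm farther back than shut.
Start: joints at [1.172, 0.048, 0.099, 1.622, 0, 1.443], TCP at [0.14, 0.506, 0.231] pointing down, gripper open.
Joint ranges: [-2.91, 2.91], [-0.99, 1.94], [-1.21, 1.42], [-2.12, 2.29], [-1.49, 1.47], [-3.14, 3.14]. Speed limits (rad/s): [2.79, 2.79, 3.14, 3.14, 3.14, 3.14].

### API

Orientations are given as a unit quaternion [w, x, y, z].
In Python, from station import r gives the robot as it stands. Calls block until the motion is done:
- r.move_to(position, orientation): joint-space move of the TCP to a pose.
- r.movel(position, ori=None, vel=0.15, threshold=None): straight line of the TCP; ori=None keeps the orientation; vel is the mean speed in m/s. With threshold (N) it stops when the force on the tool has changed by that much, and returns True; else False.
- r.move_j(angles): joint-space move.
- r.open_gripper() and r.clamp(strength=None): open the fingers fully, or close them until they stop; strength is the grip in N (None keeps the last).
- r.hold(seconds).
- r.solve_ik(position, orientation): joint angles nearest the present ones, or None.
- r.get_state(): the state.
- r.grab_frame(name): name is "scene" or "top" or "wrist"; returns a dict with "image" (480x640x3 uint8, red, green, blue), "fx", "fy", "cx", "cy" (pixels), "extrinsics" (4x4, takes a point from camera to world coordinates). Camera axes: x right, y down, z forward; pixel columns grow to the right and rows downward; lengths in m; the calibration is good to about 2 mm. A picture is of the moment at which its call begins. There is no depth.
A pose or a line that the arm cannot do raises r.IKError and nothing moves.
- r.hand_in(): hands the job in; it is judged then, once.
The state is a dict: "t": time; "joints": joint angles; "qd": joint speeds; "tau": joint torques, N m; "eef_pos": TCP position; "orientation": TCP orientation; "force": force on the tool from outside, world axes, zero at the start; "ft_torque": the same for the moment, N m; "width": opening from 0.0 (shut) to 1.0 (fully open); "finger_force": force on a finger pad.
Only numpy, scipy, OpenCV 4.12 (cv2) and the standard library are available. Lean on these libraries where they do the work, as an engineer would, in place of code of your own. Each camera call takes 0.05 s, during which the arm holds its last target. There are 200 camera calls.

## Working session

There is one attempt and no reset: what is moved stays moved. The work goes in short steps, each a Python script; the robot and the scene stay as the last script left them, time stands still between calls to the robot, and variables do not carry over. Pictures are saved under pics/ and viewed, at most 10 in all, crops included, and the job is handed in when it is done.

```bash
mkdir -p pics; python3 - <<'E'
from station import r
import cv2,json,numpy as np
for n in("top","scene"):
    f=r.grab_frame(n); cv2.imwrite(f"pics/{n}0.png",f["image"][:,:,::-1])
    print(n,f["fx"],f["fy"],f["cx"],f["cy"],np.round(f["extrinsics"],4).tolist())
print(r.grasp_offset,r.get_state())
E
```

```text
top 497.8649764927634 497.8649764927634 324.7357712446842 238.32436368500683 [[0.0009, -0.9929, 0.1193, 0.4461], [-1.0, -0.0012, -0.0021, -0.0014], [0.0022, -0.1193, -0.9929, 0.9473], [0.0, 0.0, 0.0, 1.0]]
scene 434.38097882493287 434.38097882493287 320.0281700195096 241.04162209120014 [[0.6463, -0.5731, 0.5039, 0.137], [-0.763, -0.475, 0.4384, -0.3606], [-0.0119, -0.6678, -0.7442, 0.7351], [0.0, 0.0, 0.0, 1.0]]
-0.0187 {'t': 0.1, 'joints': array([1.17220802e+00, 4.86830931e-02, 9.77386596e-02, 1.62199439e+00,
       1.74998367e-05, 1.44302990e+00]), 'qd': array([-1.31978227e-03, -2.59760409e-03,  3.58161145e-03, -2.78626500e-05,
        6.06967571e-04,  3.68382706e-04]), 'tau': array([ 1.87187412e-03, -3.39852011e+01,  3.20934820e+01,  1.58439466e-02,
       -2.23275169e-04, -3.03407859e-06]), 'eef_pos': array([0.14022305, 0.50535304, 0.23022293]), 'orientation': array([-2.87134164e-04,  1.34997434e-01,  9.90845369e-01, -1.03208882e-03]), 'force': array([ 0.08320839, -0.01589169, -0.68327865]), 'ft_torque': array([-0.02013185,  0.0017111 ,  0.03922747]), 'finger_force': 0.0, 'width': 0.999580685596249}
```

View pics/top0.png

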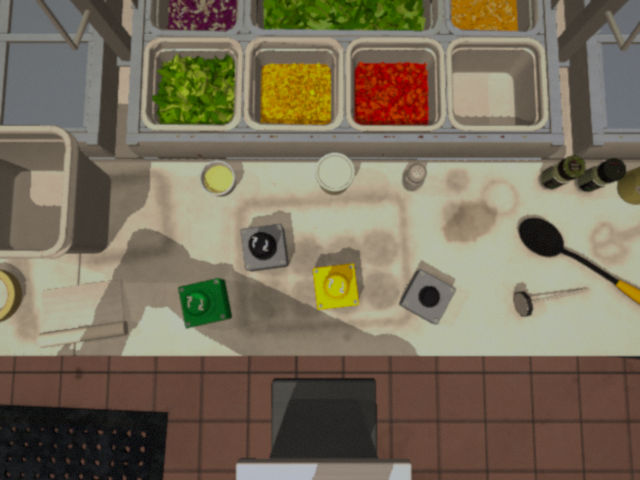

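View pics/scene0.png

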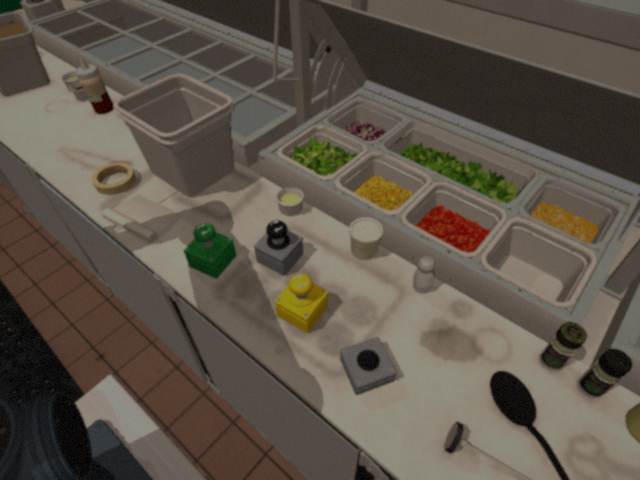

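The stop box is the grey one at top-view (263,244) and scene (279,233). The start box is at top (430,295). The green and yellow look-alikes sit at (203,301) and (336,286).

```bash
cat > h.py <<'E'
import numpy as np,cv2
from station import r
def ray(f,u,v):
    T=f["extrinsics"]; d=T[:3,:3]@np.array([(u-f["cx"])/f["fx"],(v-f["cy"])/f["fy"],1]); return T[:3,3],d
def onplane(f,u,v,z):
    o,d=ray(f,u,v); return o+d*(z-o[2])/d[2]
def proj(f,p):
    T=f["extrinsics"]; c=T[:3,:3].T@(np.asarray(p)-T[:3,3]); return f["fx"]*c[0]/c[2]+f["cx"],f["fy"]*c[1]/c[2]+f["cy"]
def down(yaw): # tool z down; yaw = angle of tool x about world z
    from scipy.spatial.transform import Rotation as R
    q=(R.from_euler('z',yaw)*R.from_euler('x',np.pi)).as_quat(); return [q[3],q[0],q[1],q[2]]
E
python3 - <<'E'
from h import *
f=r.grab_frame("top"); g=f["image"].max(2)
m=np.zeros(g.shape,np.uint8); m[228:262,246:280]=(g[228:262,246:280]<60)
n,l,s,c=cv2.connectedComponentsWithStats(m); i=1+s[1:,4].argmax(); print(s[i],c[i])
# grow to arrows: enclosing circle of hull
cn=np.argwhere(l==i)[:,::-1].astype(np.float32); (u,v),rad=cv2.minEnclosingCircle(cn); print(u,v,rad,onplane(f,u,v,.085))
w=np.argwhere((g[236:253,254:272]>110)); wv,wu=w.mean(0)+[236,254]; p=onplane(f,wu,wv,.104); print("arrows",len(w),wu,wv,p)
h=r.grab_frame("scene"); print("in scene",proj(h,p))
# hover feasibility
q6=[]
for y in np.arange(-3.1,3.1,.3):
    q=r.solve_ik([p[0],p[1],.17],down(y)); q6.append((round(y,2),None if q is None else np.round(q[[0,5]],2).tolist()))
print(q6)
t=f["image"][200:290,220:310,::-1]; s2=h["image"][205:275,245:315,::-1]
cv2.imwrite("pics/c1.png",np.hstack([cv2.resize(t,(400,400)),cv2.resize(s2,(400,400))]))
E
```

```text
[249 232  28  28 510] [263.12745098 245.63333333]
262.455322265625 245.1508331298828 14.081109046936035 [0.53759925 0.10520503 0.085     ]
arrows 34 261.1470588235294 243.26470588235293 [0.53881084 0.10513527 0.104     ]
in scene (np.float64(276.3416131264187), np.float64(226.16948375882038))
[(np.float64(-3.1), [0.07, 0.03]), (np.float64(-2.8), [0.07, -0.27]), (np.float64(-2.5), [0.07, -0.57]), (np.float64(-2.2), [0.07, -0.87]), (np.float64(-1.9), [0.07, -1.17]), (np.float64(-1.6), [0.07, -1.47]), (np.float64(-1.3), [0.07, -1.77]), (np.float64(-1.0), [0.07, -2.07]), (np.float64(-0.7), [0.07, -2.37]), (np.float64(-0.4), [0.07, -2.67]), (np.float64(-0.1), [0.07, -2.97]), (np.float64(0.2), [0.07, 3.01]), (np.float64(0.5), [0.07, 2.71]), (np.float64(0.8), [0.07, 2.41]), (np.float64(1.1), [0.07, 2.11]), (np.float64(1.4), [0.07, 1.81]), (np.float64(1.7), [0.07, 1.51]), (np.float64(2.0), [0.07, 1.21]), (np.float64(2.3), [0.07, 0.91]), (np.float64(2.6), [0.07, 0.61]), (np.float64(2.9), [0.07, 0.31])]
```

View pics/c1.png

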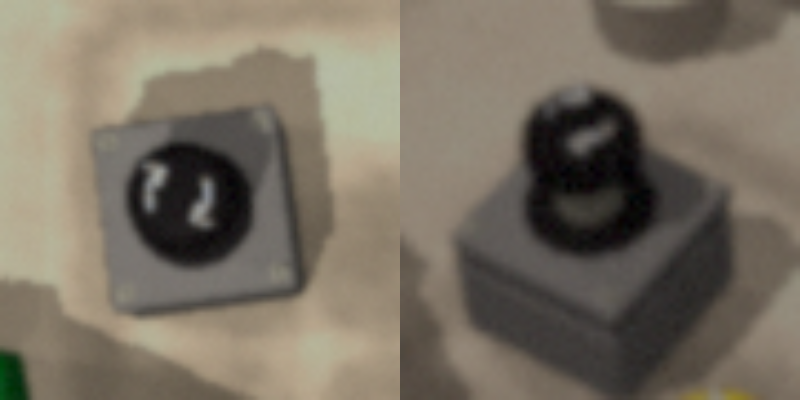

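The crop shows the mushroom on the grey box with both arrows visible. The triangulation agrees: projected scene (276,226) against about (277,226) seen. Next I'll hover and refine with the wrist camera.

```bash
python3 - <<'E'
from h import *
r.move_to([.5385,.105,.20],down(-2.6)); r.clamp(30)
f=r.grab_frame("wrist"); cv2.imwrite("pics/w1.png",f["image"][:,:,::-1])
for z in(.104,.056):print(proj(f,[.5385,.105,z]))
s=r.get_state();print(np.round(f["extrinsics"],3).tolist(),s["t"],s["joints"],s["eef_pos"],s["force"])
E
```

```text
(np.float64(321.69221374906965), np.float64(236.83384370339814))
(np.float64(321.7369163388843), np.float64(218.24180343522906))
[[-0.515, 0.82, 0.248, 0.475], [0.857, 0.493, 0.15, 0.067], [0.001, 0.29, -0.957, 0.343], [0.0, 0.0, 0.0, 1.0]] 3.05 [ 7.02695763e-02  1.04482919e-01  9.67603751e-02  1.56308761e+00
 -1.00701753e-06 -4.71250711e-01] [0.53850947 0.10496843 0.19999043] [0.12592603 0.47100062 0.21859251]
```

View pics/w1.png

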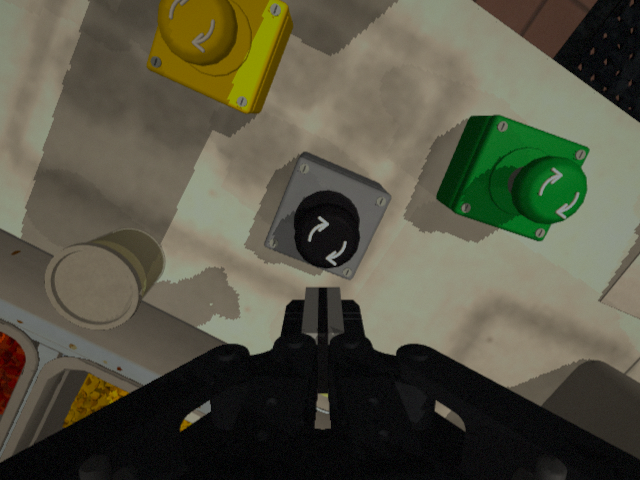

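The wrist view shows the arrows centred near (327,240) against a predicted (322,237), so the centre is off by a few mm. I'll refine on the arrow centroid, then press.

```bash
python3 - <<'E'
from h import *
f=r.grab_frame("wrist"); g=f["image"].min(2)
d=np.zeros(g.shape,np.uint8); d[190:270,295:360]=f["image"][190:270,295:360].max(2)<60
n,l,s,c=cv2.connectedComponentsWithStats(d); i=1+s[1:,4].argmax()
hull=cv2.convexHull(np.argwhere(l==i)[:,::-1].astype(np.int32)); m=np.zeros_like(d); cv2.fillConvexPoly(m,hull,1)
w=np.argwhere((m>0)&(g>100)&(np.indices(g.shape)[0]>205)); wv,wu=w.mean(0)
# bounding rect centre of both arrows
(bu,bv),_,_=cv2.minAreaRect(w[:,::-1].astype(np.float32))
print(len(w),wu,wv,bu,bv,onplane(f,wu,wv,.104),onplane(f,bu,bv,.104))
p=onplane(f,wu,wv,.104); 
if np.hypot(p[0]-.5385,p[1]-.105)>.008: raise SystemExit("odd")
p[:2]=.7*p[:2]+.3*np.array([.5385,.105]); np.save("p.npy",p)
r.movel([p[0],p[1],.115],vel=.12)
hit=r.movel([p[0],p[1],.0915],vel=.03,threshold=13)
s=r.get_state();print(hit,s["eef_pos"],s["force"],s["t"])
r.movel([p[0],p[1],.15],vel=.12)
f=r.grab_frame("scene"); cv2.imwrite("pics/s2.png",cv2.resize(f["image"][205:275,245:315,::-1],(400,400)))
print(r.get_state()["t"])
E
```

```text
266 326.906015037594 240.20676691729324 326.7500305175781 240.25003051757812 [0.53872112 0.10904306 0.104     ] [0.53879785 0.10897211 0.104     ]
True [0.53867614 0.10784535 0.0937937 ] [-1.1930074  -0.325036    3.88091159] 4.675
5.35
```

View pics/s2.png

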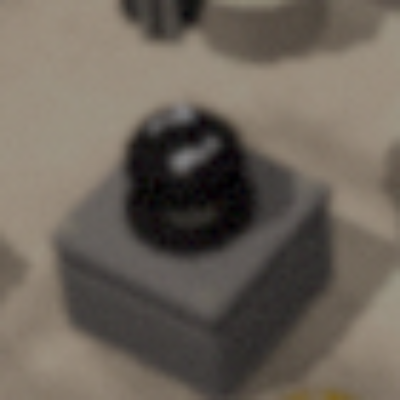

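The head has dropped, so it is latched (tip stopped at z = 0.0938). Now I'll grip, twist and release.

```bash
python3 - <<'E'
from h import *
p=np.load("p.npy")
def st(n):
    s=r.get_state();print(n,round(s["t"],2),np.round(s["eef_pos"],4),np.round(s["force"],1),np.round(s["ft_torque"],2),round(s["width"],3),round(s["finger_force"],1),round(s["joints"][5],3))
r.open_gripper(); st("open")
print(r.movel([p[0],p[1],.0635],vel=.06,threshold=8)); st("down")
r.clamp(40); st("clamp")
q=np.array(r.get_state()["joints"]); 
for k in range(4):
    q[5]+=.25; r.move_j(q); st("turn")
f=r.grab_frame("wrist"); cv2.imwrite("pics/w3.png",f["image"][:,:,::-1])
E
```

```text
open 6.13 [0.5387 0.1078 0.1501] [0.2 0.4 0.5] [ 0.01 -0.05 -0.05] 1.001 0.0 -0.466
False
down 7.72 [0.5391 0.1079 0.0641] [0.3 0.3 0.3] [ 0.   -0.03  0.  ] 1.001 0.0 -0.466
clamp 8.21 [0.5386 0.1082 0.064 ] [-2.2  1.1  2.6] [ 0.24  0.3  -0.03] 0.492 40.4 -0.466
turn 8.56 [0.5385 0.1084 0.064 ] [-1.1  1.7  2.3] [0.21 0.22 0.11] 0.491 40.3 -0.219
turn 8.91 [0.5384 0.1086 0.064 ] [-1.8  1.4  2.1] [0.37 0.31 0.07] 0.491 40.3 0.029
turn 9.26 [0.5384 0.1088 0.064 ] [-1.2  3.9  2.7] [0.63 0.33 0.11] 0.49 40.4 0.279
turn 9.61 [0.5385 0.1089 0.064 ] [-1.5  4.4  2.2] [0.95 0.36 0.15] 0.492 40.4 0.528
```

View pics/w3.png

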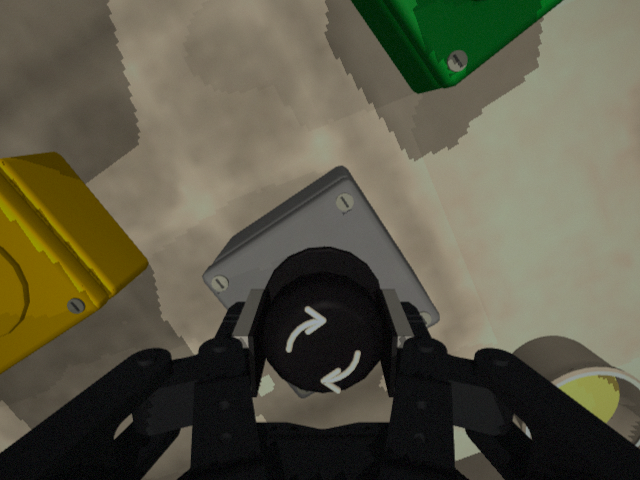

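The arrows kept their orientation relative to the fingers while the box rotated under them, so the head turned about 1.0 rad with no slip. Now I'll release and check.

```bash
python3 - <<'E'
from h import *
r.open_gripper(); r.hold(.3)
p=r.get_state()["eef_pos"]
r.movel([p[0],p[1],.20],vel=.12); r.hold(.3)
f=r.grab_frame("scene"); g=r.grab_frame("wrist")
a=cv2.resize(f["image"][205:275,245:315,::-1],(400,400)); b=cv2.resize(g["image"][:,:,::-1],(400,300))
cv2.imwrite("pics/e.png",np.hstack([a,np.vstack([b,np.zeros((100,400,3),np.uint8)])]))
s=r.get_state();print(s["t"],s["eef_pos"],s["force"])
# arrow separation direction/centre check, in wrist view against 104 and 94 mm
for z in(.104,.094):print(proj(g,[.5387,.1085,z]))
E
```

```text
12.1417 [0.53847278 0.10819539 0.19975718] [ 0.72636497  0.59950574 -0.58678093]
(np.float64(322.1952929017995), np.float64(238.09478992426816))
(np.float64(322.2042588822362), np.float64(233.64671453121397))
```

View pics/e.png

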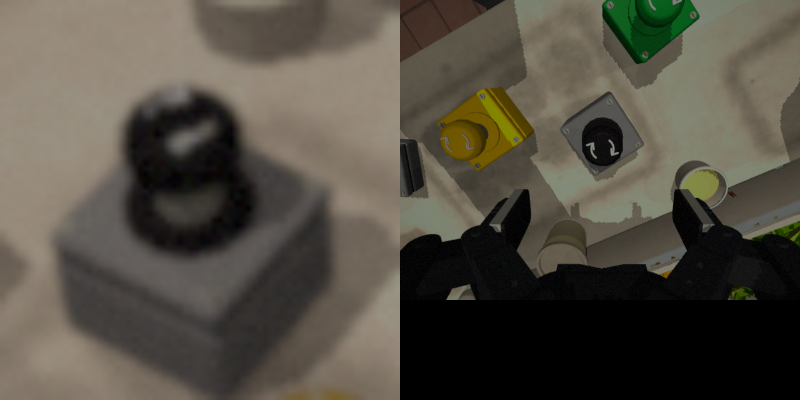

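The head is back at its original height in the scene crop (head top at about (180,90), as at the start). The arrows have sprung back relative to the box, and the bystanders I can see are untouched.

```bash
python3 -c "
from station import r
print(r.hand_in())"
```

```text
the job is handed in; nothing more can be done
None
```

The emergency stop check is done and handed in at about 12 s: the button was pressed until it latched, twisted about 1.0 rad clockwise and released, and the last pictures show it fully up with the head sprung back.

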